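# Set the bench air valve to two turns open and hold it

## Robot

A 6-joint arm with a two-finger parallel gripper is mounted at the origin on the work surface. World frame = base frame: x ahead of the robot, y to its left, z up, the work surface at z = 0. Lengths are in m, angles in rad, forces in N, time in s.
With the tool pointing down it reaches from about 0.35 to 0.975 m from the base axis. Payload 4.9 kg.
Tool frame: the origin (TCP) lies midway between the tips of the shut fingers; the grasp point (between the pads) lies manip.grip_depth behind it (manip.grip_depth is the distance from the TCP to the grasp point, in m); z points along the fingers, x is the direction in which the jaws open and shut, and the axes are right-handed (so a half turn about z gives the same grasp; the last joint's range is limited). The gripper opens to 85 mm and grips with 20 to 120 N. Pads are 22 mm wide; open, the fingers measure 114 mm over their backs; the gripper's body (76 mm by 85 mm) begins 54 mm behind the grasp point. The pads swing forward as they close: fully open they stand 13 mm farther back than shut.
Start: joints at [1.092, 0.053, 1.613, -0, 1.476, -0.119], TCP at [0.22, 0.585, 0.231] pointing down, gripper open.
Joint ranges: [-3.01, 3.01], [-1.01, 2.22], [0.06, 2.58], [-1.02, 4.17], [0.09, 2.62], [-3.14, 3.14]. Speed limits (rad/s): [2.57, 2.57, 3.14, 3.14, 3.14, 3.14].

## Interface

Orientations are given as a unit quaternion [w, x, y, z].
In Python, from plant import state, grab_frame, ticket, manip gives the robot as it stands.
- The arm moves only by the tool carry_out, never from a script. Its argument "moves" is a list that holds one entry, the list of rows, each a list of 7 numbers: the turn, a rotation vector about the tool's x, y, z each as a share of 5 degrees, from -1 to 1, then the shift along the tool's x, y, z each as a share of 0.04 m, from -1 to 1, then the gripper command: -1 is shut, 1 is fully open, values between are in proportion. A call has 1 to 8 rows; each row shifts and turns the commanded pose from where the row before left it, along the tool's axes as they then stand; what a row does not reach is not made up. A row lasts 1/12 s, in which the tool goes at most 41.7 mm and 7.16 degrees, less where a joint would pass 70% of its speed; a pose out of reach is approached as far as the arm can. A call with a number of a shift or a turn outside -1 to 1 is refused whole. A call with a gripper value outside its range is refused whole. The fingers move at their own pace and stop on an object; the grip force is fixed at half the most. Time passes only in rows, so rows that do not move let the fingers close. It gives the time, the measured TCP pose, the force and the opening at its end, in the units of the state.
- state(): the state, without advancing time (a new reading comes with each control period).
- grab_frame(name): name is "scene" or "top" or "wrist"; returns a dict with "frame" (420x560x3 uint8, red, green, blue), "z_map" (420x560 float32, m along the optical axis (not along the pixel's ray), 0 where there is no reading), "K" (3x3 intrinsics, pixels), "k1" (the pictures are not rectified: a ray, as slopes to the right and down, at radius r is drawn at 1 + k1 r^2 times it, then the intrinsics apply), "world_from_camera" (4x4, takes a point from camera to world coordinates); the wrist camera has in their place "hand_eye" (4x4, takes a point from camera to tool coordinates, whose origin is the TCP and whose axes are the tool frame's). Camera axes: x right, y down, z forward; pixel columns grow to the right and rows downward; lengths in m; the calibration is good to about 2 mm. A picture is of the moment at which its call begins: read the wrist's pose just before it.
- ticket.job_done(): hands the job in, once; it reports no verdict.
The state is a dict: "time": time; "joint_pos": joint angles; "joint_vel": joint speeds; "joint_efforts": joint torques, N m; "tool_pos": TCP position; "tool_rot": TCP orientation; "contact_force": force on the tool from outside, world axes, zero at the start; "ft_torque": the same for the moment, N m; "gripper_width": opening from 0.0 (shut) to 1.0 (fully open).
Only numpy, scipy, OpenCV 4.12 (cv2) and the standard library are available. Lean on these libraries where they do the work, as an engineer would, in place of code of your own. Each camera call takes 0.05 s, during which the arm holds its last target.

## Task

Somebody has parked a roll of orange tape over the stem of the air valve on the bench: lift it off and put it in the empty half of the tape tray. Then take the valve's black crank handle, wind the blue wheel clockwise until it stops fully closed, and back it off exactly two turns anticlockwise. Finish with the handle still in the gripper, holding the wheel at that setting so that it cannot creep while I tighten the gland nut; leave the other things on the bench alone.

Things in the scene. Friction and masses are not known exactly. Their poses are not given: they have to be found in the camera images.
- wheel (a joint): blue valve handwheel, level, 134 mm over its 14 mm thick rim. Value in rad: 0 = fully closed at a hard stop; grows anticlockwise seen from above (opening), counting whole turns (6.283 each), four at most. It starts open by less than two turns, takes 0.3 N m to turn (5 N at the handle) and stays where left. The wheel does not rise; the threaded stem in its middle rises 4 mm a turn.
- hub (a point): centre of the blue wheel, on its vertical axis, at mid-height of the rim bar, 165 mm above the bench. The valve is bolted down. Round hub 32 mm in diameter, 10 mm above this point; upright steel stem 15 mm in diameter, up to about 45 mm above it; three spokes 8 mm thick.
- handle: black upright revolving crank grip on the wheel's rim, 22 mm in diameter, 62 mm long. Origin at its middle, 60 mm from the wheel's axis and 45 mm above the wheel's plane (the grip reaches from 14 to 76 mm above it). It spins freely on its vertical pin, so a gripper can hold it at a fixed yaw and carry it round in a circle.
- roll_center (a point): orange tape roll: ring 66 mm in outside diameter, hole 42 mm, 40 mm high, 0.11 kg, axis upright. Point at its centre, half-way up. At the start it sits over hub and stem on the wheel's spokes, its underside 4 mm above the wheel's plane. The outside can be gripped from above, above the rim, along a line square to the direction of the handle.
- tray_slot (a point): middle of the inner floor of the empty half of the grey two-part tape tray, 5 mm above the bench. This half is 149 mm along the point's x and 142 mm along its y inside; walls 30 mm high. The tray is fixed, left or right of the valve, its x axis roughly along the world's. A green roll lies in the other half, towards the tray's +x.
- roll2: green tape roll, 66 mm in diameter, 40 mm high, in the other half of the tray; to be left alone. Origin at the centre of its underside.
- tape_measure: red tape measure, 68 x 36 x 62 mm high, on a stack of panel offcuts on the other side of the valve; to be left alone. Origin under its centre.
- squeegee: flat blue plastic squeegee, 80 x 100 x 9 mm, lying on the same offcuts; to be left alone. Origin under its centre.
- beaker: dark steel beaker, 72 mm in diameter, 105 mm high, on the bench beyond the valve; to be left alone. Origin under its centre.
- spanner: steel spanner 180 mm long lying on the bench beyond the valve; to be left alone. Origin under its middle.
Not all that is in view belongs to the job. Leave any pink look-alike of the part that bears roll_center alone.

How it is judged:
By the outcome, as a careful person would: the job done as asked, in the order asked, and still so for the second after the job is handed in, while the arm keeps its last pose, push and grip.
It also fails if it takes over 72 s, if anything falls off the work surface, if the arm or the gripper's body presses on something with over 40 N, if the wrist force passes 120 N, or if a joint passes its speed limit or range.

## Working session

There is one attempt and no reset: what is moved stays moved. The work goes in short steps, Python scripts to look and compute and a tool call to move; the robot and the scene stay as the last step left them, time stands still between calls to the robot, and variables do not carry over. Pictures are saved under pics/ and viewed, and the job is handed in when it is done.

Besides the shell and the picture viewer there is one more tool, called after "Call:" as name([rows], argument=value, ...), one row to a line, values as JSON. carry_out: Moves the arm, as the interface text tells. Shift numbers are shares of 0.04 m and turn numbers shares of 5 degrees, none past 1 either way. Its arguments: {"type":"object","properties":{"moves":{"type":"array"}},"required":["moves"]}

```bash
mkdir -p pics; ls
cat > h.py <<'E'
import numpy as np, cv2
from plant import state, grab_frame, ticket, manip
from scipy.spatial.transform import Rotation as R
def Rq(q): return R.from_quat([q[1],q[2],q[3],q[0]]).as_matrix()
def cloud(g,T):
    K=g['K'];z=g['z_map'];h,w=z.shape
    u,v=np.meshgrid(np.arange(w),np.arange(h))
    xd=(u-K[0,2])/K[0,0];yd=(v-K[1,2])/K[1,1]
    x,y=xd.copy(),yd.copy()
    for _ in range(10):
        f=1+g['k1']*(x*x+y*y);x=xd/f;y=yd/f
    P=np.stack([x*z,y*z,z],-1)
    W=P@T[:3,:3].T+T[:3,3]
    W[z==0]=np.nan
    return W
def toolT(s):
    T=np.eye(4);T[:3,:3]=Rq(s['tool_rot']);T[:3,3]=s['tool_pos'];return T
def grab(name,fn=None):
    s=state();g=grab_frame(name)
    T=np.array(g['world_from_camera']) if name!='wrist' else toolT(s)@np.array(g['hand_eye'])
    if fn: cv2.imwrite('pics/'+fn,g['frame'][:,:,::-1])
    return g,cloud(g,T)
E
python3 - <<'E'
from h import *
s=state();print(s);print(manip.grip_depth)
for n in ['scene','top','wrist']:
    g,W=grab(n,n+'0.png');np.savez(n+'0.npz',f=g['frame'],W=W)
    print(n,g['K'],g['k1'])
print(Rq(s['tool_rot']))
E
```

```text
pics
{'time': 0.0, 'joint_pos': array([ 1.09196896e+00,  5.33780358e-02,  1.61430779e+00, -4.71222871e-05,
        1.47596862e+00, -1.19020513e-01]), 'joint_vel': array([ 0.00059933,  0.00084496,  0.00027196, -0.00050803,  0.00019349,
        0.00075854]), 'joint_efforts': array([-5.83897563e-04, -3.93652046e+01, -3.70188046e+01, -1.49750817e-04,
        6.78429191e-03,  4.29230710e-06]), 'tool_pos': array([0.21979376, 0.58441303, 0.23004164]), 'tool_rot': array([ 5.02687528e-04,  8.22218888e-01,  5.69170481e-01, -9.00332085e-04]), 'contact_force': array([-0.65702176, -0.35714483,  0.13302097]), 'ft_torque': array([-0.04796914,  0.05050376,  0.03924331]), 'gripper_width': 1.001085029643159}
0.0187
scene [[392.90953828   0.         283.51857285]
 [  0.         392.90953828 206.45844532]
 [  0.           0.           1.        ]] -0.0961982683594501
top [[484.03436307   0.         279.53713016]
 [  0.         484.03436307 205.0163452 ]
 [  0.           0.           1.        ]] -0.14301650339233912
wrist [[354.29126926   0.         278.16207444]
 [  0.         354.29126926 208.05078668]
 [  0.           0.           1.        ]] -0.04333081057538826
[[ 3.52088306e-01  9.35966345e-01 -9.08310287e-04]
 [ 9.35964535e-01 -3.52089422e-01 -1.85152325e-03]
 [-2.05276990e-03 -1.98246530e-04 -9.99997873e-01]]
```

View pics/scene0.png

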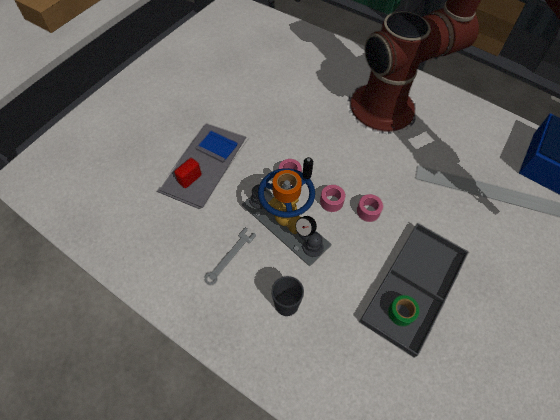

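View pics/top0.png

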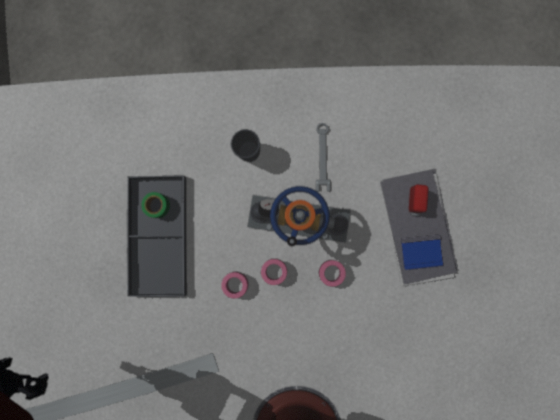

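View pics/wrist0.png

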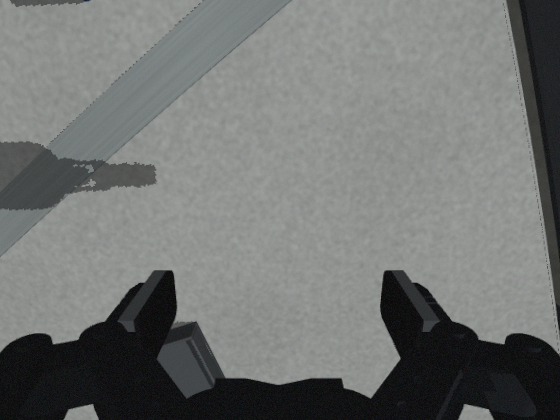

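The top view shows the valve at about (300,215), with its handle at (293,240) on the robot's side. The orange roll is at (300,215), the tray is on the left with its empty half at (160,268), and there are three pink rolls near the valve. Next I measure these positions.

```bash
cat > m.py <<'E'
from h import *
def fitc(p):
    A=np.c_[2*p,np.ones(len(p))];b=(p**2).sum(1)
    s=np.linalg.lstsq(A,b,rcond=None)[0];return s[:2],np.sqrt(s[2]+s[0]**2+s[1]**2)
def rep(nm,W,f,zlo,zhi,m):
    sel=m&(W[...,2]>zlo)&(W[...,2]<zhi)
    P=W[sel]
    if len(P)<5: print(nm,'few',len(P));return None
    print(nm,len(P),'mean',P.mean(0).round(4),'min',np.percentile(P,1,0).round(4),'max',np.percentile(P,99,0).round(4))
    return P
def masks(f):
    hsv=cv2.cvtColor(f,cv2.COLOR_RGB2HSV);H,S,V=[hsv[...,i].astype(int) for i in range(3)]
    return dict(orange=(H<20)&(H>7)&(S>170)&(V>100),blue=(H>100)&(H<125)&(S>120),green=(H>45)&(H<80)&(S>100),black=(V<45),pink=(H>160)&(S>60)&(S<180)&(V>120))
E
python3 - <<'E'
from m import *
for n in ['top','scene']:
    d=np.load(n+'0.npz');f,W=d['f'],d['W']
    M=masks(f)
    near=(abs(W[...,0]-0.6)<0.5)
    P=rep(n+' orange',W,f,.12,.3,M['orange'])
    if P is not None:
        Q=P[P[:,2]>np.percentile(P[:,2],99)-.006];print('  top',Q.mean(0),(Q.max(0)+Q.min(0))/2,fitc(Q[:,:2]))
    P=rep(n+' blue',W,f,.14,.19,M['blue'])
    if P is not None:
        c,r=fitc(P[:,:2]);print('  circ',c,r)
        d2=np.hypot(*(P[:,:2]-c).T);Q=P[(d2>.045)&(d2<.075)];c,r=fitc(Q[:,:2]);print('  circ2',c,r,len(Q))
        hm=(np.hypot(W[...,0]-c[0],W[...,1]-c[1])<.08)
        Pp=rep(n+' black',W,f,.225,.25,hm&M['black'])
        rep(n+' stem',W,f,.2,.235,(np.hypot(W[...,0]-c[0],W[...,1]-c[1])<.017))
    rep(n+' green',W,f,.0,.1,M['green'])
d=np.load('top0.npz');W=d['W']
for uv in [(135,182),(158,238),(135,185),(157,268),(132,290),(182,290),(184,185),(245,130),(323,150)]:
    print(uv,W[uv[1],uv[0]].round(4))
g=grab_frame('top');print(np.array(g['world_from_camera']).round(3))
E
```

```text
top orange 225 mean [ 0.5412 -0.0194  0.2081] min [ 0.515  -0.051   0.2034] max [0.5726 0.0112 0.2128]
  top [ 0.5404785  -0.01940991  0.20895097] [ 0.54405499 -0.01997553  0.20990172] (array([ 0.54378049, -0.02017485]), np.float64(0.028093295039703196))
top blue 464 mean [ 0.5507 -0.0165  0.1704] min [ 0.4887 -0.0817  0.1658] max [0.6054 0.0431 0.1751]
  circ [ 0.54514615 -0.02020565] 0.058556983102732475
  circ2 [ 0.54458814 -0.01981502] 0.059394414664639406 440
top black 35 mean [ 0.4895 -0.0025  0.2393] min [ 0.4817 -0.0106  0.2363] max [0.4964 0.0074 0.2433]
top stem 31 mean [ 0.5436 -0.02    0.2052] min [ 0.5369 -0.0253  0.2012] max [ 0.5498 -0.0145  0.2094]
top green 241 mean [0.5861 0.34   0.0393] min [0.5574 0.3137 0.0049] max [0.6184 0.3808 0.0482]
scene orange 426 mean [ 0.5548 -0.0095  0.2013] min [ 0.5175 -0.0489  0.1696] max [0.5787 0.0138 0.211 ]
  top [ 0.54964386 -0.01698302  0.20851483] [ 0.54676102 -0.01812743  0.20860774] (array([ 0.54774897, -0.01858044]), np.float64(0.028014485469287063))
scene blue 794 mean [ 0.5605 -0.0136  0.1699] min [ 0.488  -0.0805  0.1647
[... 177 characters left out ...]
.2358] min [ 0.4845 -0.0077  0.2254] max [0.5025 0.0109 0.2419]
scene stem 30 mean [ 0.5498 -0.0182  0.2051] min [ 0.5433 -0.0251  0.201 ] max [ 0.5638 -0.0128  0.2078]
scene green 432 mean [0.6015 0.3446 0.0362] min [0.5515 0.3167 0.0018] max [0.625  0.3796 0.0476]
(135, 182) [0.6522 0.4079 0.0028]
(158, 238) [0.5032 0.3475 0.0006]
(135, 185) [0.6442 0.4077 0.0033]
(157, 268) [0.425  0.3515 0.0007]
(132, 290) [0.3691 0.4179 0.0074]
(182, 290) [0.3672 0.2859 0.0028]
(184, 185) [0.6372 0.2708 0.0252]
(245, 130) [0.7564 0.1032 0.1048]
(323, 150) [ 0.7196 -0.0891  0.0059]
[[-0.027 -0.997  0.069  0.494]
 [-0.999  0.029  0.025 -0.004]
 [-0.027 -0.069 -0.997  1.247]
 [ 0.     0.     0.     1.   ]]
```

Run:
```python
from h import *
f=np.load('top0.npz')['f'];a=cv2.resize(f[170:310,110:350],None,fx=3.3,fy=3.3,interpolation=cv2.INTER_CUBIC)
cv2.imwrite('pics/topz.png',a[:,:,::-1])
f=np.load('scene0.npz')['f'];a=cv2.resize(f[130:290,210:400],None,fx=3.7,fy=3.7,interpolation=cv2.INTER_CUBIC)
cv2.imwrite('pics/scz.png',a[:,:,::-1])
```

```text
(no output)
```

View pics/topz.png

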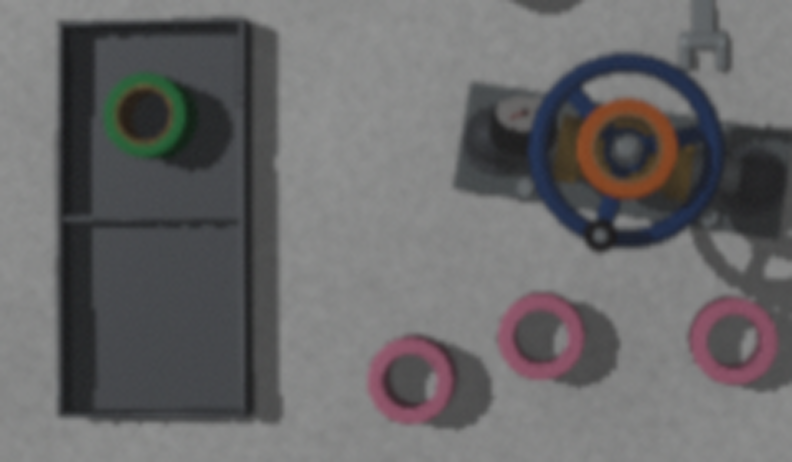

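View pics/scz.png

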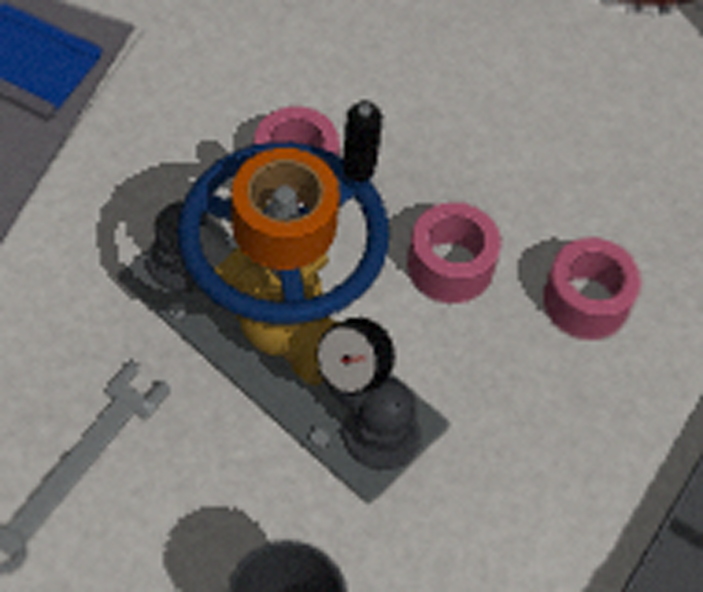

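Call:
carry_out([
  [[0,0,0,-0.3,0.35,-0.6,1],[0,0,0,-0.47,0.54,-0.5,1],[0,0,0,-0.47,0.54,-0.5,1],[0,0,0,-0.47,0.54,-0.5,1],[0,0,0,-0.47,0.54,-0.4,1],[0,0,0,-0.47,0.54,-0.3,1],[0,0,0,-0.47,0.54,-0.3,1],[0,0,0,-0.47,0.54,-0.2,1]],
])

```text
time: 0.87
tool_pos: [0.3246, 0.3913, 0.3648]
tool_rot: [-0.0, 0.822, 0.569, 0.001]
contact_force: [0.5, 0.3, -0.6]
gripper_width: 1.0
```

Call:
carry_out([
  [[0,0,0,-0.47,0.54,0,1],[0,0,0,-0.47,0.54,0,1],[0,0,0,-0.47,0.54,0,1],[0,0,0,-0.47,0.54,0,1],[0,0,0,-0.47,0.54,0,1],[0,0,0,-0.47,0.54,0,1],[0,0,0,-0.47,0.54,0,1],[0,0,0,-0.47,0.54,0,1]],
])

```text
time: 1.53
tool_pos: [0.4332, 0.1894, 0.3632]
tool_rot: [0.0, 0.822, 0.569, 0.0]
contact_force: [0.5, -0.1, -0.1]
gripper_width: 1.001
```

Call:
carry_out([
  [[0,0,0,-0.47,0.54,0,1],[0,0,0,-0.47,0.54,0,1],[0,0,0,-0.47,0.54,0,1],[0,0,0,-0.47,0.54,0,1],[0,0,0,-0.47,0.54,0,1],[0,0,0,-0.4,0.4,0,1],[0,0,0,-0.2,0.2,0,1],[0,0,0,0,0,0,1]],
])

```text
time: 2.2
tool_pos: [0.5153, 0.0323, 0.3627]
tool_rot: [-0.0, 0.823, 0.568, -0.001]
contact_force: [-0.2, -0.4, 0.0]
gripper_width: 0.999
```

```bash
cat > meas.py <<'E'
from m import *
import sys
tag=sys.argv[1]
s=state();print(s['time'],s['tool_pos'].round(4),s['contact_force'].round(1),s['gripper_width'])
Rm=Rq(s['tool_rot']);print(Rm.round(4))
g,W=grab('wrist','w%s.png'%tag);f=g['frame'];M=masks(f)
np.savez('w%s.npz'%tag,f=f,W=W)
P=rep('orange',W,f,.15,.3,M['orange'])
if P is not None:
    zt=np.percentile(P[:,2],90);Q=P[abs(P[:,2]-zt)<.003];print(' top',zt,fitc(Q[:,:2]),(Q.max(0)+Q.min(0))/2)
P=rep('blue',W,f,.14,.19,M['blue'])
if P is not None:
    c,r=fitc(P[:,:2]);d2=np.hypot(*(P[:,:2]-c).T);Q=P[(d2>.048)&(d2<.075)];c,r=fitc(Q[:,:2]);print(' circ',c,r)
    hm=(np.hypot(W[...,0]-c[0],W[...,1]-c[1])<.085)
    Pp=rep('black',W,f,.225,.26,hm&M['black'])
    if Pp is not None: print(' fit',fitc(Pp[:,:2]))
    rep('stem',W,f,.195,.235,(np.hypot(W[...,0]-c[0],W[...,1]-c[1])<.008))
E
python3 meas.py 1
python3 - <<'E'
from m import *
W=np.load('top0.npz')['W']; f=np.load('top0.npz')['f']
# tray wall tops
sel=(W[...,2]>.022)&(W[...,2]<.036)&(W[...,0]>.33)&(W[...,0]<.7)&(W[...,1]>.24)&(W[...,1]<.45)
v=f.astype(int).max(-1); sel&=(v<110)
P=W[sel];print(len(P))
r=cv2.minAreaRect(P[:,:2].astype(np.float32)*1000);print(r);print(cv2.boxPoints(r))
W=np.load('scene0.npz')['W']; f=np.load('scene0.npz')['f']
sel=(W[...,2]>.022)&(W[...,2]<.036)&(W[...,0]>.33)&(W[...,0]<.7)&(W[...,1]>.24)&(W[...,1]<.45)&(f.astype(int).max(-1)<110)
P=W[sel];print(len(P))
r=cv2.minAreaRect(P[:,:2].astype(np.float32)*1000);print(r);print(cv2.boxPoints(r))
E
```

```text
2.2 [0.5153 0.0323 0.3627] [-0.2 -0.4  0. ] 0.999000774628672
[[ 3.548e-01  9.349e-01 -1.100e-03]
 [ 9.349e-01 -3.548e-01 -1.000e-04]
 [-5.000e-04 -1.000e-03 -1.000e+00]]
orange 2164 mean [ 0.5416 -0.0154  0.2069] min [ 0.5145 -0.0514  0.1736] max [0.5763 0.012  0.2115]
 top 0.21085943605455582 (array([ 0.54557667, -0.02042258]), np.float64(0.028095067163724605)) [ 0.54564864 -0.02039395  0.21011331]
blue 4504 mean [ 0.5453 -0.0183  0.1718] min [ 0.4819 -0.0827  0.1672] max [0.6081 0.0438 0.1764]
 circ [ 0.54466846 -0.01967576] 0.059369398352173426
black 529 mean [0.4879 0.0008 0.2392] min [ 0.4792 -0.0107  0.2261] max [0.4986 0.0095 0.2433]
 fit (array([ 0.4888803 , -0.00049206]), np.float64(0.00822169678116593))
stem 228 mean [ 0.545  -0.0194  0.2052] min [ 0.5399 -0.0263  0.1952] max [ 0.5519 -0.0135  0.2093]
817
((509.7047119140625, 347.4690856933594), (153.34136962890625, 309.6026916503906), 89.3785400390625)
[[354.08087 272.48193]
 [663.66534 269.1239 ]
 [665.32855 422.45624]
 [355.74408 425.81427]]
953
((513.2468872070312, 348.670166015625), (150.15061950683594, 312.75079345703125), 89.26609802246094)
[[355.92273 275.60397]
 [668.6478  271.59805]
 [670.57104 421.73636]
 [357.84595 425.74228]]
```

View pics/w1.png

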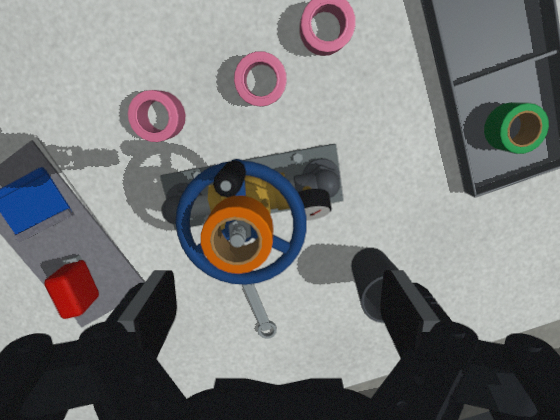

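The wrist view shows the orange roll at (237,237) and the handle at (229,178). The handle direction is about 161° and the jaw axis about 69°, so they are already close to square. I'll align over the roll and descend.

Call:
carry_out([
  [[0,0,0,-0.3,0.35,0,1],[0,0,0,-0.35,0.43,0.1,1],[0,0,0,-0.3,0.4,0.4,1],[0,0,0,0,0,0.6,1],[0,0,0,0,0,0.6,1],[0,0,0,0,0,0.5,1],[0,0,0,0,0,0.2,1],[0,0,0,0,0,0,1]],
])

```text
time: 2.92
tool_pos: [0.5442, -0.0168, 0.2647]
tool_rot: [-0.002, 0.822, 0.57, -0.002]
contact_force: [0.6, -0.4, -0.7]
gripper_width: 1.002
```

```bash
python3 meas.py 2
```

```text
2.9167 [ 0.5442 -0.0168  0.2647] [ 0.6 -0.4 -0.7] 1.0016495392803766
[[ 3.506e-01  9.365e-01 -4.600e-03]
 [ 9.365e-01 -3.506e-01  1.200e-03]
 [-5.000e-04 -4.700e-03 -1.000e+00]]
orange 4576 mean [ 0.5412 -0.0177  0.2081] min [ 0.5143 -0.0515  0.1754] max [0.5768 0.0106 0.2115]
 top 0.21081015095941644 (array([ 0.54558695, -0.02058449]), np.float64(0.02810565546849377)) [ 0.54578984 -0.02074073  0.21006628]
blue 9326 mean [ 0.5447 -0.0195  0.1718] min [ 0.4821 -0.0831  0.1673] max [0.6076 0.0428 0.1763]
 circ [ 0.54491069 -0.02023927] 0.0589210697551305
black 1295 mean [ 0.4886 -0.0011  0.2405] min [ 0.4792 -0.0115  0.2316] max [0.499  0.0084 0.2433]
 fit (array([ 0.48914739, -0.00137193]), np.float64(0.008041094119811248))
stem 502 mean [ 0.5449 -0.02    0.2055] min [ 0.5395 -0.0271  0.1953] max [ 0.5522 -0.0137  0.2094]
```

View pics/w2.png

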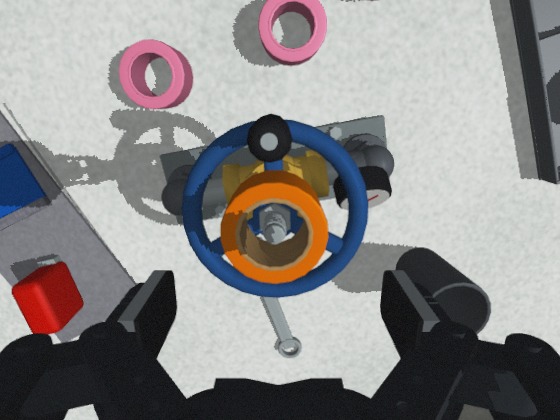

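Call:
carry_out([
  [[0,0,0,-0.08,0.07,0.2,1],[0,0,0,0,0,0.5,1],[0,0,0,0,0,0.5,1],[0,0,0,0,0,0.5,1],[0,0,0,0,0,0.4,1],[0,0,0,0,0,0.2,1],[0,0,0,0,0,0.04,1],[0,0,0,0,0,0,1]],
])

```text
time: 3.63
tool_pos: [0.5476, -0.0224, 0.1744]
tool_rot: [0.0, 0.822, 0.569, 0.0]
contact_force: [1.1, 0.2, 0.0]
gripper_width: 1.001
```

```bash
python3 meas.py 3; python3 -c "
from h import *
g,W=grab('scene');a=cv2.resize(g['frame'][90:260,200:390],None,fx=3.3,fy=3.3,interpolation=cv2.INTER_CUBIC);cv2.imwrite('pics/s3.png',a[:,:,::-1])"
```

```text
3.6333 [ 0.5476 -0.0224  0.1744] [1.1 0.2 0. ] 1.0005709664591345
[[ 3.52e-01  9.36e-01  9.00e-04]
 [ 9.36e-01 -3.52e-01 -1.00e-04]
 [ 2.00e-04  9.00e-04 -1.00e+00]]
orange 14194 mean [ 0.5357 -0.017   0.2062] min [ 0.5134 -0.051   0.1753] max [0.5749 0.0105 0.2112]
 top 0.21062900031147846 (array([ 0.54512794, -0.02046163]), np.float64(0.02806587076060236)) [ 0.54552204 -0.02057196  0.20980848]
blue 13336 mean [ 0.5245 -0.0127  0.1717] min [ 0.4812 -0.0802  0.1668] max [0.6022 0.0432 0.176 ]
 circ [ 0.54409997 -0.01995678] 0.05849420133249925
black 32744 mean [ 0.5298 -0.0191  0.2463] min [ 0.4804 -0.0868  0.2265] max [0.5737 0.0467 0.2597]
 fit (array([ 0.53662765, -0.0198195 ]), np.float64(0.048922669109857375))
stem 1513 mean [ 0.5438 -0.0198  0.2048] min [ 0.539  -0.027   0.1951] max [ 0.5512 -0.0136  0.209 ]
```

View pics/w3.png

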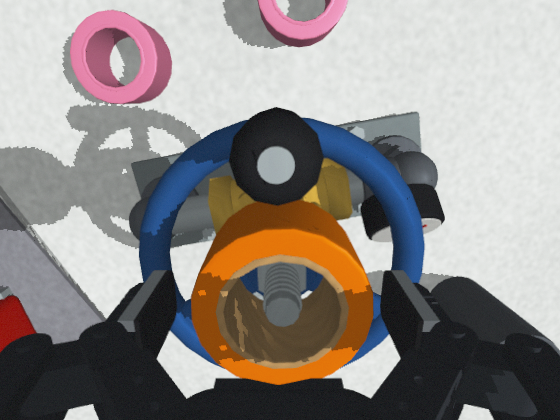

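View pics/s3.png

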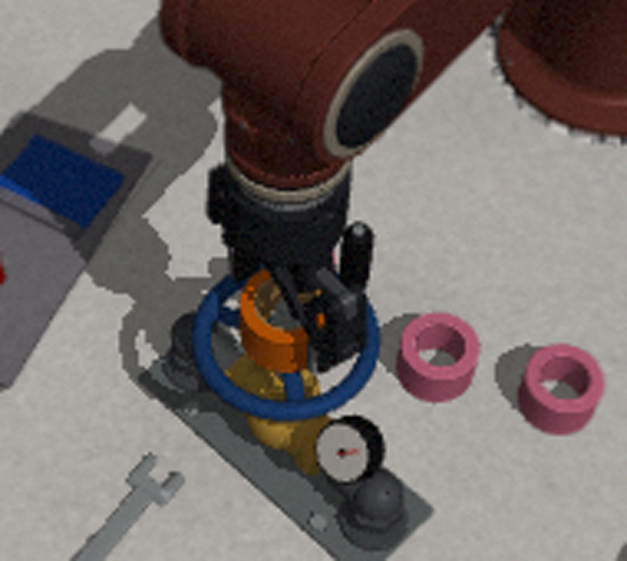

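Call:
carry_out([
  [[0,0,0,0.03,-0.05,0.07,1],[0,0,0,0,0,0,0.5],[0,0,0,0,0,0,-1],[0,0,0,0,0,0,-1],[0,0,0,0,0,0,-1],[0,0,0,0,0,0,-1],[0,0,0,0,0,0,-1],[0,0,0,0,0,0,-1]],
])

```text
time: 4.4
tool_pos: [0.5464, -0.0205, 0.1721]
tool_rot: [0.001, 0.822, 0.569, 0.001]
contact_force: [-0.5, 0.8, 4.7]
gripper_width: 0.759
```

```bash
python3 -c "
from h import *
s=state();print(s)
g,W=grab('wrist','w4.png')
g,W=grab('scene');a=cv2.resize(g['frame'][90:260,200:390],None,fx=3.3,fy=3.3,interpolation=cv2.INTER_CUBIC);cv2.imwrite('pics/s4.png',a[:,:,::-1])"
```

```text
{'time': 4.4, 'joint_pos': array([-1.73726592e-01, -9.15455197e-02,  1.85549621e+00,  2.34275458e-04,
        1.37573170e+00, -1.38479796e+00]), 'joint_vel': array([ 0.00142637, -0.00113078,  0.0003867 , -0.00201481, -0.00014083,
        0.00025911]), 'joint_efforts': array([-3.06218388e-01, -2.89150268e+01, -3.29299450e+01, -1.54989995e-01,
       -1.52737414e-01,  4.91817904e-03]), 'tool_pos': array([ 0.54642362, -0.02049581,  0.17212101]), 'tool_rot': array([5.89455046e-04, 8.22209782e-01, 5.69183756e-01, 7.60286755e-04]), 'contact_force': array([-0.49808359,  0.77821142,  4.70038742]), 'ft_torque': array([0.1370385 , 0.00996451, 0.01370144]), 'gripper_width': 0.7594787060079786}
```

View pics/w4.png

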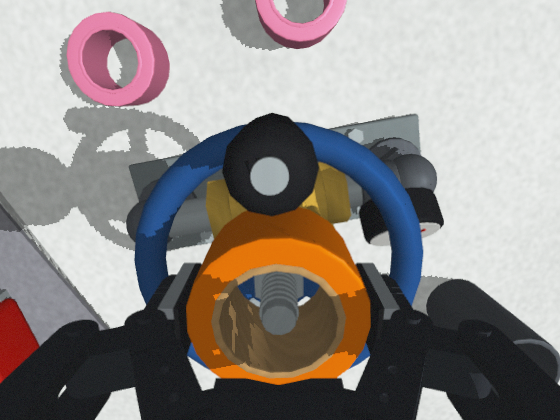

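View pics/s4.png

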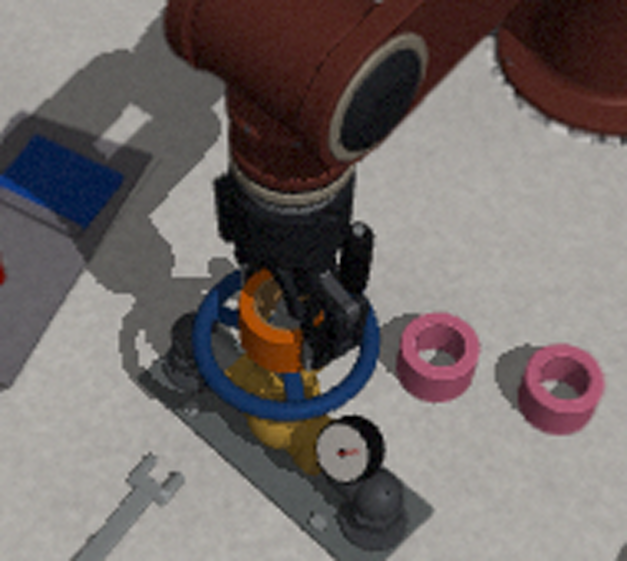

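The roll is gripped at about 64.5 mm between the pads. I'll lift it straight up.

Call:
carry_out([
  [[0,0,0,0,0,-0.15,-1],[0,0,0,0,0,-0.25,-1],[0,0,0,0,0,-0.4,-1],[0,0,0,0,0,-0.5,-1],[0,0,0,0,0,-0.5,-1],[0,0,0,0,0,-0.5,-1],[0,0,0,0,0,-0.3,-1],[0,0,0,0,0,0,-1]],
])

```text
time: 5.17
tool_pos: [0.5471, -0.0208, 0.2787]
tool_rot: [0.002, 0.822, 0.569, 0.002]
contact_force: [-0.4, 0.2, -1.6]
gripper_width: 0.761
```

```bash
python3 meas.py 5; python3 -c "
from h import *
g,W=grab('scene');a=cv2.resize(g['frame'][60:260,200:410],None,fx=3,fy=3,interpolation=cv2.INTER_CUBIC);cv2.imwrite('pics/s5.png',a[:,:,::-1])"
```

```text
5.1667 [ 0.5471 -0.0208  0.2787] [-0.4  0.2 -1.6] 0.7608931792745023
[[ 0.3521  0.9359  0.0057]
 [ 0.936  -0.3521 -0.0011]
 [ 0.001   0.0057 -1.    ]]
orange 1911 mean [ 0.5199 -0.0111  0.2899] min [ 0.5143 -0.04    0.2787] max [0.5387 0.0105 0.2998]
 top 0.29819979003589625 (array([ 0.54747037, -0.02125002]), np.float64(0.03302037735662022)) [ 0.53210539 -0.01460472  0.29760722]
blue 6882 mean [ 0.5293 -0.0141  0.1718] min [ 0.4818 -0.0835  0.1673] max [0.606  0.043  0.1765]
 circ [ 0.54536008 -0.02049469] 0.059258022454482195
black 1014 mean [ 0.4888 -0.0018  0.2405] min [ 0.4792 -0.0115  0.2347] max [0.4991 0.0083 0.2433]
 fit (array([ 0.48919057, -0.00139029]), np.float64(0.00815809397540702))
stem 6 mean [ 0.5405 -0.0177  0.1953] min [ 0.5397 -0.0199  0.195 ] max [ 0.5414 -0.0155  0.1961]
```

View pics/s5.png

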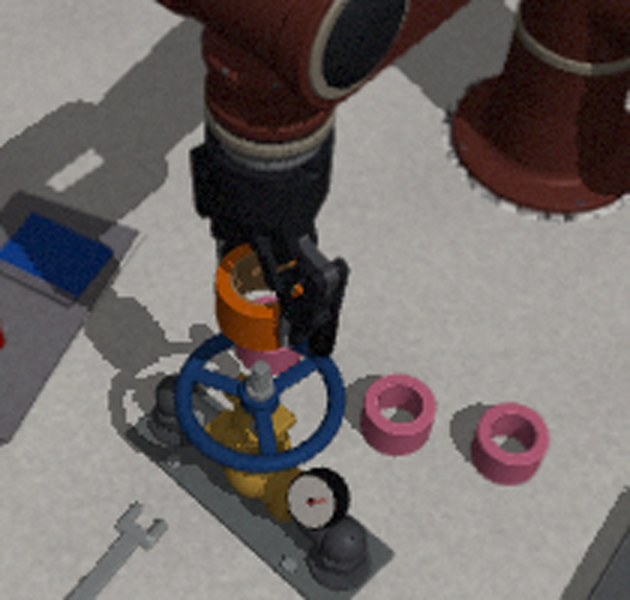

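The roll is clear of the stem (scene view, about (250,295)) and the wheel and handle have not moved. I'll carry it to the tray.

Call:
carry_out([
  [[0,0,0,0.35,-0.27,0,-1],[0,0,0,0.64,-0.49,0,-1],[0,0,0,0.64,-0.49,0,-1],[0,0,0,0.64,-0.49,0,-1],[0,0,0,0.64,-0.49,0,-1],[0,0,0,0.64,-0.49,0,-1],[0,0,0,0.64,-0.49,0,-1],[0,0,0,0.64,-0.49,0,-1]],
])

```text
time: 5.93
tool_pos: [0.4736, 0.2136, 0.2724]
tool_rot: [-0.001, 0.822, 0.569, -0.002]
contact_force: [0.7, 0.1, -1.7]
gripper_width: 0.765
```

Call:
carry_out([
  [[0,0,0,0.64,-0.49,0,-1],[0,0,0,0.64,-0.49,0,-1],[0,0,0,0.64,-0.49,0,-1],[0,0,0,0.64,-0.49,0,-1],[0,0,0,0.28,-0.23,0.3,-1],[0,0,0,0,0,0.7,-1],[0,0,0,0,0,0.7,-1],[0,0,0,0,0,0.3,-1]],
])

```text
time: 6.6
tool_pos: [0.4301, 0.3483, 0.1882]
tool_rot: [-0.0, 0.822, 0.57, -0.005]
contact_force: [-1.0, -0.3, -3.2]
gripper_width: 0.756
```

Run:
```python
from m import *
s=state();print(s['time'],s['tool_pos'],s['gripper_width'],s['contact_force']);print(Rq(s['tool_rot']).round(4))
g,W=grab('wrist','w6.png');g,W=grab('top');f=g['frame']
sel=(W[...,2]>.022)&(W[...,2]<.036)&(W[...,0]>.33)&(W[...,0]<.7)&(W[...,1]>.24)&(W[...,1]<.45)
a=cv2.resize(f[150:320,90:290],None,fx=3,fy=3,interpolation=cv2.INTER_CUBIC);cv2.imwrite('pics/t6.png',a[:,:,::-1])
```

```text
6.6 [0.43007345 0.34832812 0.1882421 ] 0.7556338283792555 [-0.98322965 -0.34294303 -3.23130482]
[[ 0.3511  0.9363 -0.0085]
 [ 0.9363 -0.3512 -0.0052]
 [-0.0079 -0.0061 -1.    ]]
```

View pics/w6.png

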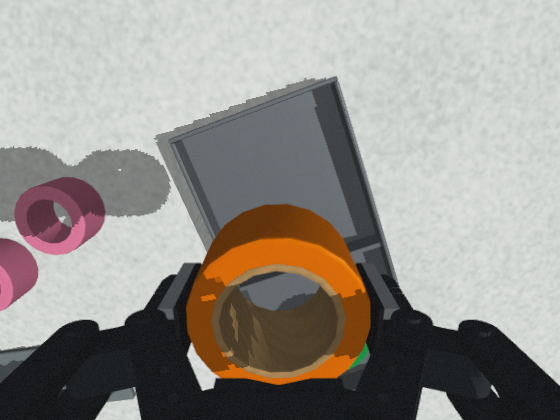

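View pics/t6.png

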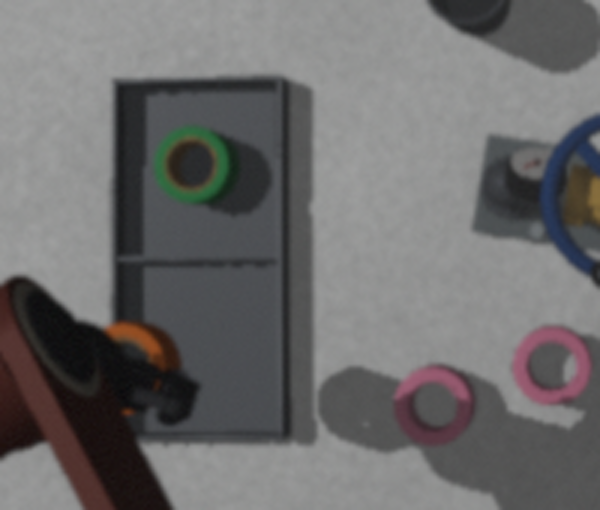

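Call:
carry_out([
  [[0,0,0,0.03,0.1,0.4,-1],[0,0,0,0,0,0.8,-1],[0,0,0,0,0,0.8,-1],[0,0,0,0,0,0.8,-1],[0,0,0,0,0,0.7,-1],[0,0,0,0,0,0.4,-1],[0,0,0,0,0,0.2,-1],[0,0,0,0,0,0,-1]],
])

```text
time: 7.37
tool_pos: [0.437, 0.3487, 0.0299]
tool_rot: [-0.0, 0.822, 0.569, -0.001]
contact_force: [-0.4, 0.4, -2.1]
gripper_width: 0.759
```

Run:
```python
from m import *
s=state();print(s['time'],s['tool_pos'],s['gripper_width'],s['contact_force']);print(Rq(s['tool_rot']).round(4))
g,W=grab('wrist','w7.png')
```

```text
7.3667 [0.43699383 0.34871623 0.02986315] 0.758809970119761 [-0.35262544  0.44631604 -2.09562711]
[[ 0.3526  0.9358 -0.0021]
 [ 0.9358 -0.3526 -0.0013]
 [-0.002  -0.0015 -1.    ]]
```

View pics/w7.png

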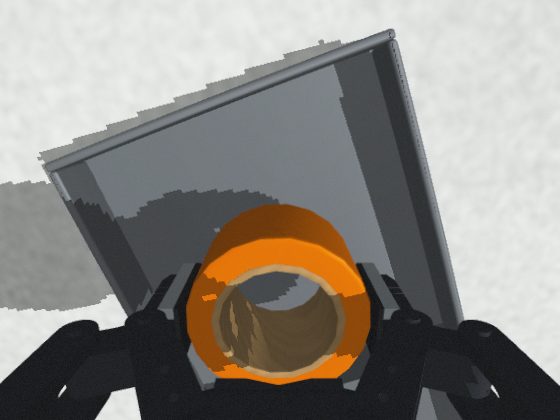

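Call:
carry_out([
  [[0,0,0,0,0,0.2,-1],[0,0,0,0,0,0.15,-1],[0,0,0,0,0,0.08,-1],[0,0,0,0,0,0.04,-1],[0,0,0,0,0,0,-1]],
])

```text
time: 7.83
tool_pos: [0.4372, 0.3493, 0.0119]
tool_rot: [-0.0, 0.822, 0.569, -0.0]
contact_force: [-0.5, -0.2, -1.7]
gripper_width: 0.761
```

Call:
carry_out([
  [[0,0,0,0,0,0.06,-1],[0,0,0,0,0,0.05,-1],[0,0,0,0,0,0,-1]],
])

```text
time: 8.08
tool_pos: [0.4372, 0.3492, 0.0074]
tool_rot: [-0.0, 0.822, 0.569, -0.0]
contact_force: [0.3, -0.2, -2.3]
gripper_width: 0.762
```

Run:
```python
from m import *
s=state();print(s['time'],s['tool_pos'],s['gripper_width'],s['contact_force'])
g,W=grab('wrist','w8.png')
```

```text
8.0833 [0.43720186 0.34924969 0.00737454] 0.7622626758151477 [ 0.26293947 -0.20132288 -2.33270044]
```

View pics/w8.png

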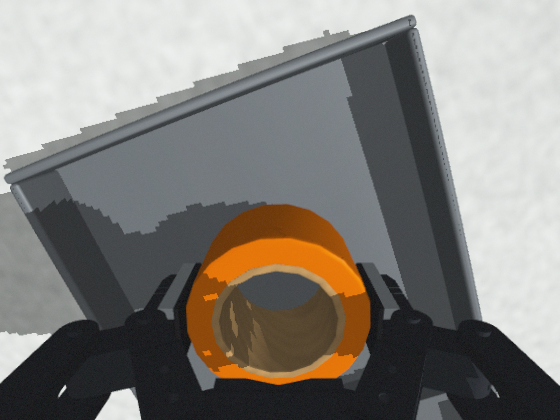

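Call:
carry_out([
  [[0,0,0,0,0,0.04,-1],[0,0,0,0,0,0,-1]],
])

```text
time: 8.3
tool_pos: [0.4376, 0.3495, 0.0072]
tool_rot: [0.0, 0.822, 0.569, -0.0]
contact_force: [-3.1, -1.9, 4.7]
gripper_width: 0.76
```

The force went from -2 N to +4.7 N, so the roll is on the tray floor. I'll release it and go up.

Call:
carry_out([
  [[0,0,0,0,0,0,0.7],[0,0,0,0,0,0,1],[0,0,0,0,0,0,1],[0,0,0,0,0,0,1],[0,0,0,0,0,-0.1,1],[0,0,0,0,0,-0.3,1],[0,0,0,0,0,-0.6,1],[0,0,0,0,0,-0.9,1]],
])

```text
time: 8.97
tool_pos: [0.4351, 0.3479, 0.0803]
tool_rot: [-0.0, 0.822, 0.569, -0.003]
contact_force: [0.5, 1.0, -0.7]
gripper_width: 1.003
```

Call:
carry_out([
  [[0,0,0,0,0,-0.9,1],[0,0,0,0,0,-0.9,1],[0,0,0,0,0,-0.9,1],[0,0,0,0,0,-0.9,1],[0,0,0,0,0,-0.9,1],[0,0,0,0,0,-0.9,1],[0,0,0,0,0,-0.5,1],[0,0,0,0,0,0,1]],
])

```text
time: 9.63
tool_pos: [0.4392, 0.3505, 0.3269]
tool_rot: [0.0, 0.822, 0.569, 0.006]
contact_force: [0.1, 0.3, 0.6]
gripper_width: 0.998
```

Run:
```python
from m import *
s=state();print(s['time'],s['tool_pos'],s['gripper_width'],s['contact_force']);print(Rq(s['tool_rot']).round(4))
g,W=grab('wrist','w9.png');M=masks(g['frame']);P=rep('o',W,0,0,.1,M['orange'])
```

```text
9.6333 [0.43921945 0.35049284 0.32691367] 0.9980463887709263 [0.07639314 0.31041024 0.55095692]
[[ 0.352   0.936   0.0111]
 [ 0.936  -0.352   0.0067]
 [ 0.0101  0.008  -0.9999]]
o 1143 mean [0.4354 0.3499 0.0444] min [0.406  0.3176 0.0206] max [0.4682 0.3801 0.047 ]
```

View pics/w9.png

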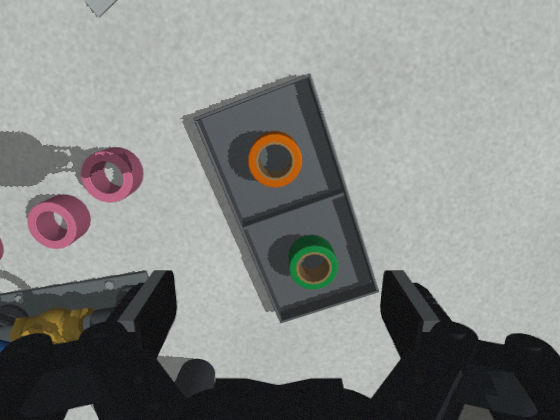

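The orange roll lies flat in the empty half (wrist view, (275,160)), and the green roll has not moved. Next I go above the handle.

Call:
carry_out([
  [[0,0,0,-0.35,0.19,0,1],[0,0,0,-0.6,0.33,0,1],[0,0,0,-0.6,0.33,0,1],[0,0,0,-0.6,0.33,0,1],[0,0,0,-0.6,0.33,0,1],[0,0,0,-0.6,0.33,0,1],[0,0,0,-0.6,0.33,0,1],[0,0,0,-0.6,0.33,0,1]],
])

```text
time: 10.35
tool_pos: [0.4661, 0.1424, 0.3165]
tool_rot: [-0.001, 0.822, 0.569, -0.001]
contact_force: [0.6, 0.1, -0.7]
gripper_width: 0.998
```

Call:
carry_out([
  [[0,0,0,-0.6,0.33,0,1],[0,0,0,-0.6,0.33,0,1],[0,0,0,-0.6,0.33,0,1],[0,0,0,-0.6,0.33,0,1],[0,0,0,-0.6,0.33,0.2,1],[0,0,0,-0.25,0.12,0.5,1],[0,0,0,0,0,0.3,1],[0,0,0,0,0,0,1]],
])

```text
time: 11.02
tool_pos: [0.4851, -0.0026, 0.2732]
tool_rot: [-0.003, 0.823, 0.569, -0.003]
contact_force: [-0.7, 0.1, -1.3]
gripper_width: 0.998
```

Call:
carry_out([
  [[0,0,0,0,0,0,1],[0,0,0,0,0,0,1]],
])

```text
time: 11.18
tool_pos: [0.4873, -0.0018, 0.2784]
tool_rot: [-0.0, 0.822, 0.57, 0.0]
contact_force: [1.0, -0.0, 0.4]
gripper_width: 0.999
```

```bash
python3 meas.py 10
```

```text
11.1833 [ 0.4873 -0.0018  0.2784] [ 1.  -0.   0.4] 0.9985013369433597
[[ 3.508e-01  9.365e-01  0.000e+00]
 [ 9.365e-01 -3.508e-01  3.000e-04]
 [ 3.000e-04 -1.000e-04 -1.000e+00]]
orange few 0
blue 8790 mean [ 0.5453 -0.0202  0.1715] min [ 0.4813 -0.0826  0.1657] max [0.6061 0.0429 0.1764]
 circ [ 0.54349008 -0.01978073] 0.05900350729552263
black 1072 mean [ 4.860e-01 -3.000e-04  2.386e-01] min [ 0.479  -0.0113  0.2258] max [0.4972 0.0091 0.2432]
 fit (array([ 0.48798688, -0.00104907]), np.float64(0.00803175179944078))
stem 417 mean [ 0.5436 -0.0196  0.2046] min [ 0.5388 -0.027   0.1952] max [ 0.5508 -0.0135  0.2091]
```

View pics/w10.png

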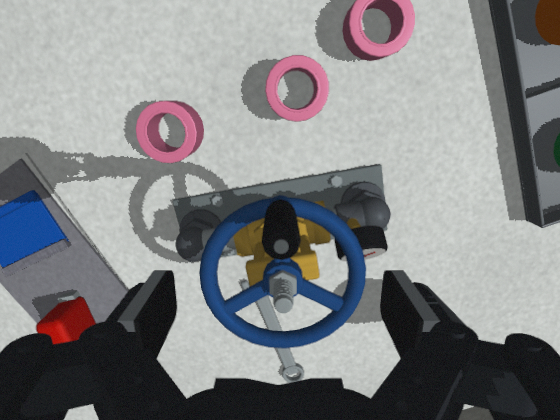

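Call:
carry_out([
  [[0,0,0,0.03,0.01,0.3,1],[0,0,0,0,0,0.5,1],[0,0,0,0,0,0.5,1],[0,0,0,0,0,0.4,1],[0,0,0,0,0,0.25,1],[0,0,0,0,0,0.1,1],[0,0,0,0,0,0,1],[0,0,0,0,0,0,1]],
])

```text
time: 11.9
tool_pos: [0.4887, -0.0017, 0.1969]
tool_rot: [0.0, 0.822, 0.569, 0.0]
contact_force: [0.1, -0.5, 0.0]
gripper_width: 0.999
```

Call:
carry_out([
  [[0,0,0,0,0,0,0.3],[0,0,0,0,0,0,-0.2],[0,0,0,0,0,0,-1],[0,0,0,0,0,0,-1],[0,0,0,0,0,0,-1],[0,0,0,0,0,0,-1],[0,0,0,0,0,0,-1],[0,0,0,0,0,0,-1]],
])

```text
time: 12.57
tool_pos: [0.4885, -0.0017, 0.1967]
tool_rot: [0.0, 0.822, 0.569, 0.0]
contact_force: [-0.6, 1.2, 3.2]
gripper_width: 0.246
```

Run:
```python
from m import *
s=state();print(s['time'],s['tool_pos'],s['gripper_width'],s['contact_force'],s['ft_torque']);print(Rq(s['tool_rot']).round(4))
g,W=grab('wrist','w11.png')
```

```text
12.5667 [ 0.48847781 -0.00170366  0.19672468] 0.24600983639804042 [-0.6481695   1.20490818  3.18339728] [0.21637133 0.06479554 0.03843345]
[[ 3.52e-01  9.36e-01  8.00e-04]
 [ 9.36e-01 -3.52e-01  3.00e-04]
 [ 5.00e-04  7.00e-04 -1.00e+00]]
```

View pics/w11.png

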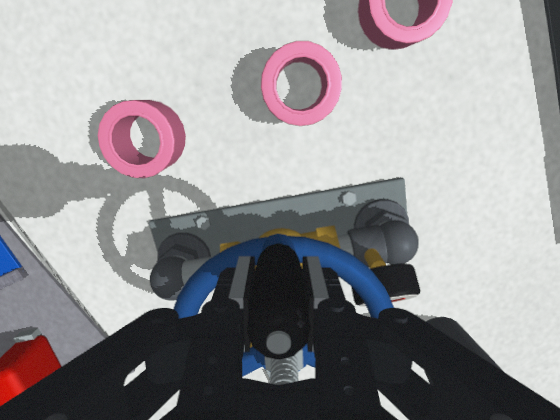

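The handle is gripped at about 21 mm. I'll compute a step table for winding clockwise around the circle.

```bash
cat > tab.py <<'E'
import numpy as np
def tab(th0,d,n,r=.060,yaw=69.4):
    # world handle angle th0 deg, step d deg (neg = cw)
    a=np.radians(th0-yaw+d*np.arange(n+1)); p=np.c_[r*np.cos(a),-r*np.sin(a)]/.04
    p=np.round(p-p[0],2); return th0+d*np.arange(1,n+1),np.round(np.diff(p,axis=0),2)
if __name__=='__main__':
    import sys
    th,D=tab(*map(float,sys.argv[1:3]),int(sys.argv[3]))
    for i in range(0,len(D),4): print(*['%.1f:[%.2f,%.2f]'%(th[j],*D[j]) for j in range(i,min(i+4,len(D)))])
E
cat > ang.py <<'E'
from h import *
import sys
s=state();p=s['tool_pos'];c=np.array([.5453,-.0202]);d=p[:2]-c
th=np.degrees(np.arctan2(d[1],d[0]));f=s['contact_force'];u=d/np.hypot(*d);t=np.array([-u[1],u[0]])
print('t %.2f th %.2f r %.4f z %.4f Frad %.1f Ftan %.1f F'%(s['time'],th,np.hypot(*d),p[2],f[:2]@u,f[:2]@t),f.round(1),s['gripper_width'].round(3))
E
python3 ang.py; python3 tab.py 162 -7.5 48
```

```text
154.5:[0.20,0.00] 147.0:[0.19,0.03] 139.5:[0.19,0.06] 132.0:[0.18,0.08]
124.5:[0.17,0.10] 117.0:[0.15,0.12] 109.5:[0.14,0.14] 102.0:[0.11,0.16]
94.5:[0.10,0.17] 87.0:[0.07,0.18] 79.5:[0.04,0.20] 72.0:[0.03,0.19]
64.5:[-0.01,0.20] 57.0:[-0.03,0.19] 49.5:[-0.05,0.19] 42.0:[-0.08,0.18]
34.5:[-0.10,0.17] 27.0:[-0.12,0.15] 19.5:[-0.15,0.14] 12.0:[-0.15,0.11]
4.5:[-0.18,0.10] -3.0:[-0.18,0.07] -10.5:[-0.19,0.05] -18.0:[-0.19,0.02]
-25.5:[-0.20,-0.01] -33.0:[-0.19,-0.03] -40.5:[-0.19,-0.05] -48.0:[-0.18,-0.08]
-55.5:[-0.17,-0.10] -63.0:[-0.15,-0.12] -70.5:[-0.14,-0.15] -78.0:[-0.12,-0.15]
-85.5:[-0.09,-0.18] -93.0:[-0.07,-0.18] -100.5:[-0.05,-0.19] -108.0:[-0.02,-0.19]
-115.5:[0.00,-0.20] -123.0:[0.03,-0.19] -130.5:[0.06,-0.19] -138.0:[0.08,-0.18]
-145.5:[0.10,-0.17] -153.0:[0.12,-0.15] -160.5:[0.14,-0.14] -168.0:[0.16,-0.12]
-175.5:[0.17,-0.09] -183.0:[0.18,-0.07] -190.5:[0.19,-0.05] -198.0:[0.20,-0.02]Traceback (most recent call last):
  File "ang.py", line 5, in <module>
    print('t %.2f th %.2f r %.4f z %.4f Frad %.1f Ftan %.1f F'%(s['time'],th,np.hypot(*d),p[2],f[:2]@u,f[:2]@t),f.round(1),s['gripper_width'].round(3))
                                                                                                                           ^^^^^^^^^^^^^^^^^^^^^^^^
AttributeError: 'float' object has no attribute 'round'
```

Call:
carry_out([
  [[0,0,0,0.2,0,0,-1],[0,0,0,0.19,0.03,0,-1],[0,0,0,0,0,0,-1],[0,0,0,0,0,0,-1]],
])

```text
time: 12.95
tool_pos: [0.4951, 0.0124, 0.1967]
tool_rot: [0.0, 0.822, 0.569, 0.0]
contact_force: [-0.7, 1.1, 5.1]
gripper_width: 0.244
```

```bash
sed -i "s/,s\['gripper_width'\].round(3)/,round(s['gripper_width'],3)/" ang.py; python3 ang.py
```

```text
t 12.95 th 147.02 r 0.0598 z 0.1967 Frad 1.2 Ftan -0.5 F [-0.7  1.1  5.1] 0.244
```

The arm tracks stiffly. Before winding blind towards the hard stop, I'll measure contact stiffness with a small radial push on the handle.

Call:
carry_out([
  [[0,0,0,-0.02,0.1,0,-1],[0,0,0,0,0,0,-1],[0,0,0,0,0,0,-1]],
])

```text
time: 13.2
tool_pos: [0.4951, 0.0124, 0.1966]
tool_rot: [-0.005, 0.822, 0.57, -0.002]
contact_force: [-17.1, 7.6, 13.5]
gripper_width: 0.242
```

```bash
python3 ang.py
```

```text
t 13.20 th 147.01 r 0.0598 z 0.1966 Frad 18.5 Ftan 2.9 F [-17.1   7.6  13.5] 0.242
```

The stiffness is about 4.7 N/mm in x and 3 N/mm in y. I'll wind in short calls of 18–22°, so even a stop at the start of a call keeps the force bounded.

```bash
python3 tab.py 147 -4.5 80
```

```text
142.5:[0.11,0.03] 138.0:[0.12,0.04] 133.5:[0.10,0.05] 129.0:[0.11,0.05]
124.5:[0.10,0.06] 120.0:[0.09,0.08] 115.5:[0.09,0.07] 111.0:[0.08,0.09]
106.5:[0.07,0.09] 102.0:[0.07,0.10] 97.5:[0.06,0.10] 93.0:[0.05,0.10]
88.5:[0.05,0.11] 84.0:[0.03,0.12] 79.5:[0.02,0.11] 75.0:[0.02,0.12]
70.5:[0.01,0.12] 66.0:[0.00,0.11] 61.5:[-0.02,0.12] 57.0:[-0.02,0.12]
52.5:[-0.03,0.11] 48.0:[-0.04,0.11] 43.5:[-0.04,0.11] 39.0:[-0.06,0.10]
34.5:[-0.06,0.10] 30.0:[-0.07,0.10] 25.5:[-0.08,0.09] 21.0:[-0.09,0.08]
16.5:[-0.09,0.07] 12.0:[-0.09,0.07] 7.5:[-0.11,0.06] 3.0:[-0.10,0.05]
-1.5:[-0.11,0.04] -6.0:[-0.11,0.04] -10.5:[-0.12,0.02] -15.0:[-0.12,0.02]
-19.5:[-0.11,0.00] -24.0:[-0.12,0.00] -28.5:[-0.12,-0.01] -33.0:[-0.11,-0.02]
-37.5:[-0.12,-0.03] -42.0:[-0.11,-0.04] -46.5:[-0.11,-0.05] -51.0:[-0.10,-0.05]
-55.5:[-0.10,-0.06] -60.0:[-0.09,-0.08] -64.5:[-0.09,-0.07] -69.0:[-0.08,-0.09]
-73.5:[-0.08,-0.09] -78.0:[-0.07,-0.10] -82.5:[-0.06,-0.10] -87.0:[-0.05,-0.10]
-91.5:[-0.04,-0.11] -96.0:[-0.03,-0.12] -100.5:[-0.03,-0.11] -105.0:[-0.01,-0.12]
-109.5:[-0.01,-0.12] -114.0:[0.00,-0.11] -118.5:[0.01,-0.12] -123.0:[0.02,-0.12]
-127.5:[0.03,-0.11] -132.0:[0.04,-0.11] -136.5:[0.05,-0.11] -141.0:[0.05,-0.10]
-145.5:[0.07,-0.10] -150.0:[0.07,-0.10] -154.5:[0.08,-0.09] -159.0:[0.08,-0.08]
-163.5:[0.09,-0.07] -168.0:[0.10,-0.07] -172.5:[0.10,-0.06] -177.0:[0.11,-0.05]
-181.5:[0.11,-0.04] -186.0:[0.11,-0.04] -190.5:[0.11,-0.02] -195.0:[0.12,-0.02]
-199.5:[0.12,0.00] -204.0:[0.12,0.00] -208.5:[0.11,0.01] -213.0:[0.12,0.02]
```

Call:
carry_out([
  [[0,0,0,0.02,-0.1,0,-1],[0,0,0,0.11,0.03,0,-1],[0,0,0,0.11,0.03,0,-1],[0,0,0,0.11,0.04,0,-1],[0,0,0,0.11,0.05,0,-1]],
])

```text
time: 13.62
tool_pos: [0.5067, 0.0256, 0.1967]
tool_rot: [0.001, 0.822, 0.569, -0.001]
contact_force: [-2.8, -5.2, 5.4]
gripper_width: 0.244
```

```bash
python3 ang.py
```

```text
t 13.62 th 130.13 r 0.0600 z 0.1967 Frad -2.2 Ftan 5.5 F [-2.8 -5.2  5.4] 0.244
```

Call:
carry_out([
  [[0,0,0,0.1,0.07,0,-1],[0,0,0,0.09,0.09,0,-1],[0,0,0,0.09,0.07,0,-1],[0,0,0,0.08,0.09,0,-1]],
])

```text
time: 13.95
tool_pos: [0.5232, 0.0357, 0.1967]
tool_rot: [-0.001, 0.822, 0.569, -0.001]
contact_force: [-5.8, -0.7, 7.4]
gripper_width: 0.245
```

```bash
python3 ang.py
```

```text
t 13.95 th 111.56 r 0.0601 z 0.1967 Frad 1.5 Ftan 5.6 F [-5.8 -0.7  7.4] 0.245
```

Call:
carry_out([
  [[0,0,0,0.07,0.09,0,-1],[0,0,0,0.07,0.1,0,-1],[0,0,0,0.06,0.1,0,-1],[0,0,0,0.05,0.1,0,-1]],
])

```text
time: 14.28
tool_pos: [0.5414, 0.0398, 0.1967]
tool_rot: [-0.001, 0.822, 0.569, -0.001]
contact_force: [-5.4, 0.2, 8.2]
gripper_width: 0.242
```

Call:
carry_out([
  [[0,0,0,0.05,0.11,0,-1],[0,0,0,0.03,0.12,0,-1],[0,0,0,0.02,0.11,0,-1],[0,0,0,0.02,0.12,0,-1]],
])

```text
time: 14.62
tool_pos: [0.5604, 0.0381, 0.1967]
tool_rot: [-0.001, 0.822, 0.569, -0.0]
contact_force: [-5.3, 1.6, 7.1]
gripper_width: 0.24
```

Call:
carry_out([
  [[0,0,0,0.01,0.12,0,-1],[0,0,0,0,0.11,0,-1],[0,0,0,-0.02,0.12,0,-1],[0,0,0,-0.02,0.12,0,-1]],
])

```text
time: 14.95
tool_pos: [0.5777, 0.0307, 0.1967]
tool_rot: [-0.001, 0.822, 0.569, 0.0]
contact_force: [-4.3, 2.2, 6.8]
gripper_width: 0.245
```

Call:
carry_out([
  [[0,0,0,-0.03,0.11,0,-1],[0,0,0,-0.04,0.11,0,-1],[0,0,0,-0.04,0.11,0,-1],[0,0,0,-0.06,0.1,0,-1],[0,0,0,-0.06,0.1,0,-1]],
])

```text
time: 15.37
tool_pos: [0.5944, 0.0149, 0.1967]
tool_rot: [-0.001, 0.822, 0.569, 0.0]
contact_force: [-4.5, 3.9, 7.0]
gripper_width: 0.243
```

Call:
carry_out([
  [[0,0,0,-0.07,0.1,0,-1],[0,0,0,-0.08,0.09,0,-1],[0,0,0,-0.09,0.08,0,-1],[0,0,0,-0.09,0.07,0,-1],[0,0,0,-0.09,0.07,0,-1]],
])

```text
time: 15.78
tool_pos: [0.6041, -0.0065, 0.1967]
tool_rot: [-0.001, 0.822, 0.569, 0.001]
contact_force: [-3.2, 5.1, 6.7]
gripper_width: 0.244
```

Call:
carry_out([
  [[0,0,0,-0.11,0.06,0,-1],[0,0,0,-0.1,0.05,0,-1],[0,0,0,-0.11,0.04,0,-1],[0,0,0,-0.11,0.04,0,-1],[0,0,0,-0.12,0.02,0,-1]],
])

```text
time: 16.2
tool_pos: [0.6048, -0.0298, 0.1967]
tool_rot: [-0.001, 0.822, 0.569, 0.002]
contact_force: [0.8, 6.0, 5.2]
gripper_width: 0.242
```

Call:
carry_out([
  [[0,0,0,-0.12,0.02,0,-1],[0,0,0,-0.11,0,0,-1],[0,0,0,-0.12,0,0,-1],[0,0,0,-0.12,-0.01,0,-1],[0,0,0,-0.11,-0.02,0,-1]],
])

```text
time: 16.62
tool_pos: [0.6043, -0.0318, 0.197]
tool_rot: [-0.011, 0.82, 0.572, 0.023]
contact_force: [43.1, 77.8, -9.7]
gripper_width: 0.247
```

At θ≈-11° the wheel stopped and the force rose to about 89 N. I'll relieve the push straight away, then verify the stop.

Call:
carry_out([
  [[0,0,0,0.25,0.01,0,-1],[0,0,0,0.25,0,0,-1],[0,0,0,0.08,0,0,-1],[0,0,0,0,0,0,-1],[0,0,0,0,0,0,-1]],
])

```text
time: 17.03
tool_pos: [0.6047, -0.0302, 0.1967]
tool_rot: [-0.001, 0.822, 0.569, 0.002]
contact_force: [1.2, 4.9, 4.7]
gripper_width: 0.247
```

```bash
python3 ang.py; python3 -c "
from h import *
print(Rq(state()['tool_rot']).round(4))
g,W=grab('wrist','w12.png')
g,W=grab('scene');a=cv2.resize(g['frame'][60:260,200:410],None,fx=3,fy=3,interpolation=cv2.INTER_CUBIC);cv2.imwrite('pics/s12.png',a[:,:,::-1])"
```

```text
t 17.03 th -9.53 r 0.0603 z 0.1967 Frad 0.3 Ftan 5.0 F [1.2 4.9 4.7] 0.247
[[ 3.518e-01  9.361e-01  1.800e-03]
 [ 9.361e-01 -3.518e-01  2.800e-03]
 [ 3.200e-03  7.000e-04 -1.000e+00]]
```

View pics/w12.png

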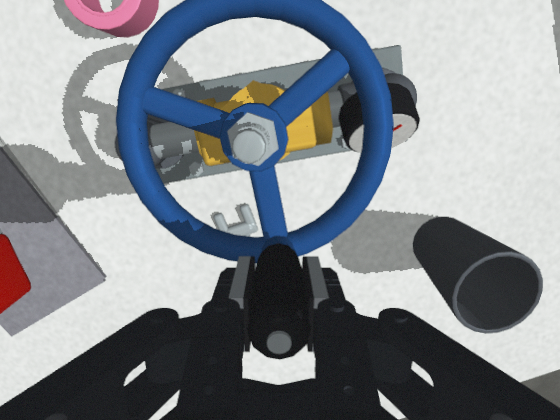

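View pics/s12.png

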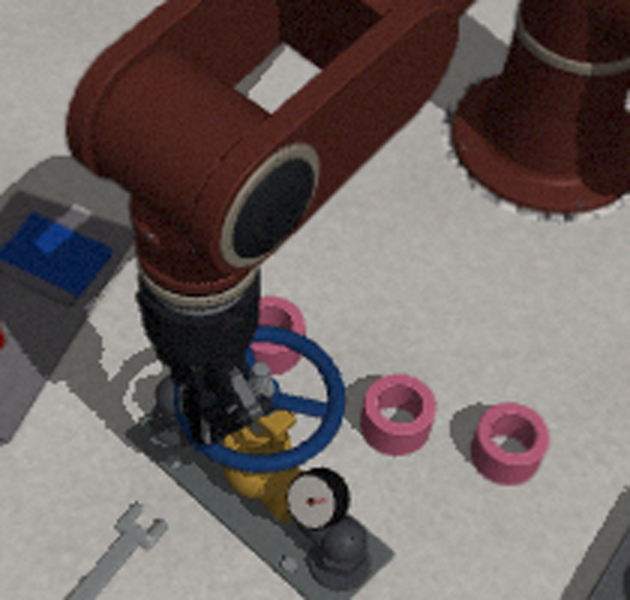

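There is no other contact visible in either view, so the stop is real. I'll press it again gently to measure the stop angle at the grasp point.

Call:
carry_out([
  [[0,0,0,-0.04,0,0,-1],[0,0,0,-0.04,0,0,-1],[0,0,0,0,0,0,-1],[0,0,0,0,0,0,-1]],
])

```text
time: 17.47
tool_pos: [0.6046, -0.0312, 0.1968]
tool_rot: [-0.002, 0.822, 0.569, 0.004]
contact_force: [5.6, 13.0, 3.5]
gripper_width: 0.246
```

```bash
cat > ang.py <<'E'
from m import *
import sys
s=state();p=s['tool_pos'];c=np.array([.5453,-.0202]);Rm=Rq(s['tool_rot'])
gp=p-.0187*Rm[:,2]
A=lambda q:np.degrees(np.arctan2(q[1]-c[1],q[0]-c[0]))
d=gp[:2]-c;u=d/np.hypot(*d);t=np.array([-u[1],u[0]]);f=s['contact_force']
print('t %.2f thTCP %.2f thGP %.2f r %.4f z %.4f Frad %.1f Ftan %.1f'%(s['time'],A(p),A(gp),np.hypot(*d),p[2],f[:2]@u,f[:2]@t),f.round(1),round(s['gripper_width'],3), 'yaw %.2f'%np.degrees(np.arctan2(Rm[1,0],Rm[0,0])))
if len(sys.argv)>1:
    g,W=grab('wrist',sys.argv[1]+'.png');np.savez(sys.argv[1]+'.npz',f=g['frame'],W=W,T=toolT(s))
    M=masks(g['frame']);P=rep('blue',W,0,.15,.18,M['blue'])
    rr=np.hypot(*(P[:,:2]-c).T);P=P[(rr>.022)&(rr<.046)];rr=np.hypot(*(P[:,:2]-c).T)
    a=np.degrees(np.arctan2(P[:,1]-c[1],P[:,0]-c[0]))
    # spoke phase modulo 120, 
    for k in range(3):
        pass
    ph=np.angle(np.exp(1j*np.radians(3*a)).mean(),deg=True)/3;print('phase mod120 %.2f'%ph,np.histogram(a,bins=np.arange(-180,181,15))[0])
    for k in (-1,0,1):
        b=(a-(ph+120*k)+180)%360-180; q=P[abs(b)<25]
        if len(q)>50: print('  spoke',ph+120*k,len(q),ph+120*k+b[abs(b)<25].mean())
E
python3 ang.py w13
```

```text
t 17.47 thTCP -10.51 thGP -10.66 r 0.0602 z 0.1968 Frad 3.1 Ftan 13.8 [ 5.6 13.   3.5] 0.246 yaw 69.41
blue 28186 mean [ 0.5416 -0.0193  0.1714] min [ 0.4857 -0.0823  0.1662] max [0.6061 0.042  0.1767]
phase mod120 -10.65 [  0   0 315 984 125   0   0   0   0   0 337 740  34   0   0   0   0   0
 513 940  20   0   0   0]
  spoke -130.6545395800199 1424 -129.01236260158583
  spoke -10.654539580019913 1111 -10.9824092214899
  spoke 109.34546041998009 1473 108.00942474139842
```

Call:
carry_out([
  [[0,0,0,-0.04,0,0,-1],[0,0,0,-0.04,0,0,-1],[0,0,0,0,0,0,-1],[0,0,0,0,0,0,-1]],
])

```text
time: 17.85
tool_pos: [0.6045, -0.0313, 0.1968]
tool_rot: [-0.003, 0.822, 0.57, 0.007]
contact_force: [10.4, 21.7, 0.9]
gripper_width: 0.243
```

```bash
python3 ang.py w14
```

```text
t 17.85 thTCP -10.59 thGP -10.85 r 0.0601 z 0.1968 Frad 6.1 Ftan 23.3 [10.4 21.7  0.9] 0.243 yaw 69.48
blue 28216 mean [ 0.5416 -0.0195  0.1714] min [ 0.4856 -0.0823  0.1662] max [0.606  0.042  0.1767]
phase mod120 -10.68 [  0   0 320 990 122   0   0   0   0   0 341 738  33   0   0   0   0   0
 509 936  21   0   0   0]
  spoke -130.68123100107863 1432 -129.08355274991317
  spoke -10.681231001078615 1112 -11.082689891025394
  spoke 109.31876899892139 1466 108.06530023256073
```

The stop is at θ≈-10.6°, and the spoke phase of -10.7° agrees. Next is the table for winding back two turns anticlockwise.

```bash
python3 tab.py -10.5 9 40
```

```text
-1.5:[0.23,-0.06] 7.5:[0.21,-0.09] 16.5:[0.20,-0.13] 25.5:[0.18,-0.16]
34.5:[0.15,-0.18] 43.5:[0.12,-0.20] 52.5:[0.08,-0.22] 61.5:[0.05,-0.23]
70.5:[0.02,-0.24] 79.5:[-0.03,-0.23] 88.5:[-0.06,-0.23] 97.5:[-0.09,-0.21]
106.5:[-0.13,-0.20] 115.5:[-0.15,-0.18] 124.5:[-0.18,-0.15] 133.5:[-0.21,-0.12]
142.5:[-0.22,-0.08] 151.5:[-0.23,-0.05] 160.5:[-0.23,-0.02] 169.5:[-0.24,0.03]
178.5:[-0.22,0.06] 187.5:[-0.22,0.09] 196.5:[-0.20,0.13] 205.5:[-0.17,0.15]
214.5:[-0.15,0.19] 223.5:[-0.12,0.20] 232.5:[-0.09,0.22] 241.5:[-0.05,0.23]
250.5:[-0.01,0.23] 259.5:[0.02,0.24] 268.5:[0.06,0.22] 277.5:[0.09,0.22]
286.5:[0.13,0.20] 295.5:[0.16,0.17] 304.5:[0.18,0.15] 313.5:[0.20,0.12]
322.5:[0.22,0.09] 331.5:[0.23,0.05] 340.5:[0.24,0.01] 349.5:[0.23,-0.02]
```

Call:
carry_out([
  [[0,0,0,0.16,0,0,-1],[0,0,0,0.23,-0.06,0,-1],[0,0,0,0.21,-0.09,0,-1],[0,0,0,0.2,-0.13,0,-1],[0,0,0,0.18,-0.16,0,-1],[0,0,0,0.15,-0.18,0,-1],[0,0,0,0.12,-0.2,0,-1],[0,0,0,0.08,-0.22,0,-1]],
])

```text
time: 18.57
tool_pos: [0.5837, 0.0262, 0.1968]
tool_rot: [0.002, 0.823, 0.569, 0.003]
contact_force: [7.2, -0.6, 1.8]
gripper_width: 0.247
```

```bash
python3 ang.py
```

```text
t 18.57 thTCP 50.38 thGP 50.48 r 0.0602 z 0.1968 Frad 4.1 Ftan -6.0 [ 7.2 -0.6  1.8] 0.247 yaw 69.30
```

Tracking well. Now the rest of the first turn.

Call:
carry_out([
  [[0,0,0,0.05,-0.23,0,-1],[0,0,0,0.02,-0.24,0,-1],[0,0,0,-0.03,-0.23,0,-1],[0,0,0,-0.06,-0.23,0,-1],[0,0,0,-0.09,-0.21,0,-1],[0,0,0,-0.13,-0.2,0,-1],[0,0,0,-0.15,-0.18,0,-1],[0,0,0,-0.18,-0.15,0,-1]],
])

```text
time: 19.23
tool_pos: [0.512, 0.0297, 0.1967]
tool_rot: [0.0, 0.822, 0.569, 0.002]
contact_force: [5.2, 3.0, 2.4]
gripper_width: 0.246
```

Call:
carry_out([
  [[0,0,0,-0.21,-0.12,0,-1],[0,0,0,-0.22,-0.08,0,-1],[0,0,0,-0.23,-0.05,0,-1],[0,0,0,-0.23,-0.02,0,-1],[0,0,0,-0.24,0.03,0,-1],[0,0,0,-0.22,0.06,0,-1],[0,0,0,-0.22,0.09,0,-1],[0,0,0,-0.2,0.13,0,-1]],
])

```text
time: 19.9
tool_pos: [0.488, -0.037, 0.1967]
tool_rot: [-0.001, 0.822, 0.569, 0.002]
contact_force: [1.9, 6.6, 4.0]
gripper_width: 0.245
```

Call:
carry_out([
  [[0,0,0,-0.17,0.15,0,-1],[0,0,0,-0.15,0.19,0,-1],[0,0,0,-0.12,0.2,0,-1],[0,0,0,-0.09,0.22,0,-1],[0,0,0,-0.05,0.23,0,-1],[0,0,0,-0.01,0.23,0,-1],[0,0,0,0.02,0.24,0,-1],[0,0,0,0.06,0.22,0,-1]],
])

```text
time: 20.57
tool_pos: [0.5429, -0.0801, 0.1967]
tool_rot: [-0.002, 0.823, 0.569, -0.0]
contact_force: [-5.8, 4.9, 9.3]
gripper_width: 0.245
```

Call:
carry_out([
  [[0,0,0,0.09,0.22,0,-1],[0,0,0,0.13,0.2,0,-1],[0,0,0,0.16,0.17,0,-1],[0,0,0,0.18,0.15,0,-1],[0,0,0,0.2,0.12,0,-1],[0,0,0,0.22,0.09,0,-1],[0,0,0,0.23,0.05,0,-1],[0,0,0,0.24,0.01,0,-1]],
])

```text
time: 21.23
tool_pos: [0.6013, -0.0423, 0.1967]
tool_rot: [0.001, 0.823, 0.568, -0.002]
contact_force: [-4.8, -4.5, 6.3]
gripper_width: 0.248
```

```bash
python3 ang.py w15
```

```text
t 21.23 thTCP -21.56 thGP -21.49 r 0.0602 z 0.1967 Frad -2.8 Ftan -5.9 [-4.8 -4.5  6.3] 0.248 yaw 69.27
blue 27726 mean [ 0.5425 -0.0189  0.1714] min [ 0.4859 -0.0821  0.1664] max [0.6072 0.042  0.1767]
phase mod120 -22.11 [   0   96 1015  328    0    0    0    0    0  125  810  179    0    0
    0    0    0  268 1043  112    0    0    0    0]
  spoke -142.1128982727831 1439 -140.61906610389593
  spoke -22.1128982727831 1114 -21.995740724655597
  spoke 97.8871017272169 1423 96.2825700236443
```

View pics/w15.png

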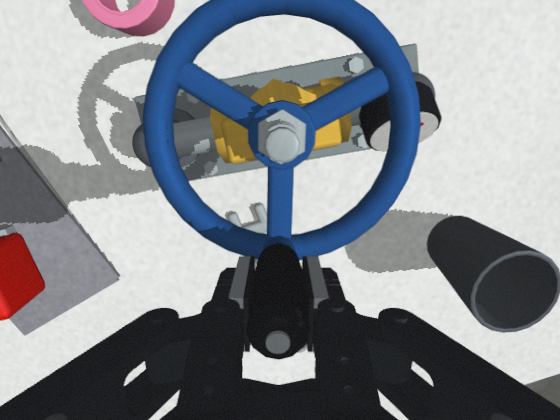

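The first turn is nearly complete and the handle is still held. Now the second turn, stopping short of the target.

Call:
carry_out([
  [[0,0,0,0.23,-0.02,0,-1],[0,0,0,0.23,-0.06,0,-1],[0,0,0,0.21,-0.09,0,-1],[0,0,0,0.2,-0.13,0,-1],[0,0,0,0.18,-0.16,0,-1],[0,0,0,0.15,-0.18,0,-1],[0,0,0,0.12,-0.2,0,-1],[0,0,0,0.08,-0.22,0,-1]],
])

```text
time: 21.95
tool_pos: [0.5838, 0.0263, 0.1968]
tool_rot: [0.002, 0.823, 0.569, 0.003]
contact_force: [7.2, 0.3, 2.5]
gripper_width: 0.247
```

Call:
carry_out([
  [[0,0,0,0.05,-0.23,0,-1],[0,0,0,0.02,-0.24,0,-1],[0,0,0,-0.03,-0.23,0,-1],[0,0,0,-0.06,-0.23,0,-1],[0,0,0,-0.09,-0.21,0,-1],[0,0,0,-0.13,-0.2,0,-1],[0,0,0,-0.15,-0.18,0,-1],[0,0,0,-0.18,-0.15,0,-1]],
])

```text
time: 22.62
tool_pos: [0.512, 0.0297, 0.1967]
tool_rot: [0.0, 0.822, 0.569, 0.002]
contact_force: [5.5, 3.2, 2.4]
gripper_width: 0.239
```

Call:
carry_out([
  [[0,0,0,-0.21,-0.12,0,-1],[0,0,0,-0.22,-0.08,0,-1],[0,0,0,-0.23,-0.05,0,-1],[0,0,0,-0.23,-0.02,0,-1],[0,0,0,-0.24,0.03,0,-1],[0,0,0,-0.22,0.06,0,-1],[0,0,0,-0.22,0.09,0,-1],[0,0,0,-0.2,0.13,0,-1]],
])

```text
time: 23.28
tool_pos: [0.488, -0.037, 0.1967]
tool_rot: [-0.001, 0.822, 0.569, 0.002]
contact_force: [1.4, 7.3, 4.2]
gripper_width: 0.243
```

Call:
carry_out([
  [[0,0,0,-0.17,0.15,0,-1],[0,0,0,-0.15,0.19,0,-1],[0,0,0,-0.12,0.2,0,-1],[0,0,0,-0.09,0.22,0,-1],[0,0,0,-0.05,0.23,0,-1],[0,0,0,-0.01,0.23,0,-1],[0,0,0,0.02,0.24,0,-1],[0,0,0,0.06,0.22,0,-1]],
])

```text
time: 23.95
tool_pos: [0.5429, -0.0801, 0.1967]
tool_rot: [-0.002, 0.823, 0.569, -0.0]
contact_force: [-4.8, 5.6, 7.8]
gripper_width: 0.241
```

Call:
carry_out([
  [[0,0,0,0.09,0.22,0,-1],[0,0,0,0.13,0.2,0,-1],[0,0,0,0.16,0.17,0,-1],[0,0,0,0.18,0.15,0,-1],[0,0,0,0.2,0.12,0,-1],[0,0,0,0.22,0.09,0,-1],[0,0,0,0.23,0.05,0,-1],[0,0,0,0,0,0,-1]],
])

```text
time: 24.62
tool_pos: [0.598, -0.0493, 0.1967]
tool_rot: [-0.0, 0.822, 0.569, -0.0]
contact_force: [-1.8, 1.2, 6.0]
gripper_width: 0.247
```

```bash
python3 ang.py w16; python3 tab.py -28.5 4.5 4
```

```text
t 24.62 thTCP -28.87 thGP -28.87 r 0.0602 z 0.1967 Frad -2.1 Ftan 0.2 [-1.8  1.2  6. ] 0.247 yaw 69.35
blue 28057 mean [ 0.5419 -0.019   0.1714] min [ 0.4855 -0.0827  0.1663] max [0.6071 0.0416 0.1766]
phase mod120 -29.12 [  0 557 890  35   0   0   0   0   1 536 588   1   0   0   0   0   9 740
 668   0   0   0   0   0]
  spoke -149.11975407844196 1482 -147.29812865122398
  spoke -29.119754078441968 1126 -29.517275071537142
  spoke 90.88024592155803 1417 89.2929472328597
-24.0:[0.12,0.01] -19.5:[0.11,0.00] -15.0:[0.12,0.00] -10.5:[0.12,-0.02]
```

Call:
carry_out([
  [[0,0,0,0.12,0.01,0,-1],[0,0,0,0.11,0,0,-1],[0,0,0,0.11,0,0,-1],[0,0,0,0.08,-0.01,0,-1],[0,0,0,0.04,-0.01,0,-1],[0,0,0,0,0,0,-1],[0,0,0,0,0,0,-1],[0,0,0,0,0,0,-1]],
])

```text
time: 25.33
tool_pos: [0.604, -0.0337, 0.1967]
tool_rot: [0.001, 0.823, 0.568, -0.0]
contact_force: [-1.4, -3.4, 5.5]
gripper_width: 0.243
```

```bash
python3 ang.py w17
```

```text
t 25.33 thTCP -12.92 thGP -12.88 r 0.0602 z 0.1967 Frad -0.6 Ftan -3.6 [-1.4 -3.4  5.5] 0.243 yaw 69.28
blue 27997 mean [ 0.5419 -0.0191  0.1714] min [ 0.4857 -0.0823  0.1663] max [0.6065 0.042  0.1766]
phase mod120 -13.22 [  0   0 499 879  45   0   0   0   0   0 472 629   5   0   0   0   0   2
 688 782   0   0   0   0]
  spoke -133.22347257694528 1423 -131.66303490815125
  spoke -13.223472576945277 1106 -13.545149925920624
  spoke 106.77652742305472 1472 105.51446362129587
```

Call:
carry_out([
  [[0,0,0,0.04,0,0,-1],[0,0,0,0.03,0,0,-1],[0,0,0,0,0,0,-1],[0,0,0,0,0,0,-1],[0,0,0,0,0,0,-1]],
])

```text
time: 25.8
tool_pos: [0.6046, -0.0313, 0.1967]
tool_rot: [0.001, 0.823, 0.568, -0.001]
contact_force: [-2.5, -4.0, 5.4]
gripper_width: 0.242
```

```bash
python3 ang.py w18
```

```text
t 25.80 thTCP -10.58 thGP -10.53 r 0.0603 z 0.1967 Frad -1.7 Ftan -4.4 [-2.5 -4.   5.4] 0.242 yaw 69.28
blue 28064 mean [ 0.5416 -0.019   0.1714] min [ 0.4855 -0.0823  0.1662] max [0.6062 0.0421 0.1766]
phase mod120 -10.88 [  0   0 335 963 117   0   0   0   0   0 343 732  30   0   0   0   0   0
 529 927  16   0   0   0]
  spoke -130.88354364806227 1415 -129.26837626865546
  spoke -10.88354364806226 1105 -11.179434675462312
  spoke 109.11645635193774 1472 107.78786221239771
```

The wheel phase is -10.9° against -10.7° at the stop. I'll take off the leftover tangential push and do a final check.

Call:
carry_out([
  [[0,0,0,-0.02,0,0,-1],[0,0,0,0,0,0,-1],[0,0,0,0,0,0,-1],[0,0,0,0,0,0,-1]],
])

```text
time: 26.18
tool_pos: [0.6045, -0.0312, 0.1967]
tool_rot: [0.001, 0.823, 0.569, -0.0]
contact_force: [-2.1, -1.5, 5.9]
gripper_width: 0.249
```

```bash
python3 ang.py w19
python3 - <<'E'
from m import *
s=state();print(abs(s['joint_vel']).max())
g,W=grab('top','t19.png');g2,W2=grab('scene','s19.png')
a=cv2.resize(np.hstack([g['frame'][90:320,90:470]]),None,fx=2,fy=2);cv2.imwrite('pics/t19z.png',a[:,:,::-1])
M=masks(g['frame']);rep('orange',W,0,0,.1,M['orange']);rep('green',W,0,0,.1,M['green'])
E
```

```text
t 26.18 thTCP -10.56 thGP -10.54 r 0.0603 z 0.1967 Frad -1.8 Ftan -1.9 [-2.1 -1.5  5.9] 0.249 yaw 69.30
blue 28042 mean [ 0.5416 -0.019   0.1714] min [ 0.4855 -0.0822  0.1663] max [0.6062 0.0421 0.1766]
phase mod120 -10.88 [  0   0 329 969 117   0   0   0   0   0 341 747  29   0   0   0   0   0
 533 919  17   0   0   0]
  spoke -130.88017765405237 1415 -129.258914390464
  spoke -10.880177654052382 1117 -11.114387545557916
  spoke 109.11982234594763 1469 107.7416260918153
0.0017509491440560337
orange 184 mean [0.4376 0.3454 0.0432] min [0.4074 0.3182 0.0381] max [0.4654 0.3787 0.0483]
green 227 mean [0.5864 0.3408 0.0401] min [0.5573 0.3144 0.0039] max [0.6189 0.3824 0.0485]
```

View pics/t19z.png

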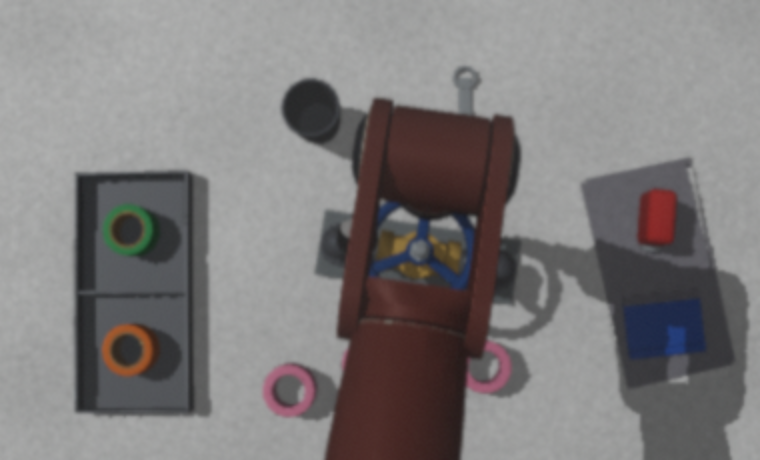

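View pics/w19.png

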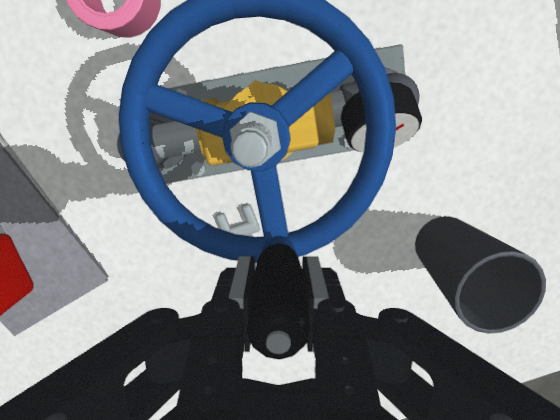

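The top view shows the orange roll in the empty half at (128,350) and the other things undisturbed. One more check: the stem should have risen 8 mm between the stop and now.

Run:
```python
from m import *
for n in ['w10','w14','w15','w19']:
    W=np.load(n+'.npz')['W'];c=np.array([.5445,-.0200])
    m=(np.hypot(W[...,0]-c[0],W[...,1]-c[1])<.012)&(W[...,2]>.18)&(W[...,2]<.24)
    z=W[m][:,2];print(n,len(z),np.percentile(z,[90,95,99]).round(4))
```

```text
w10 839 [0.208  0.2084 0.2091]
w14 1863 [0.2065 0.2069 0.2072]
w15 1879 [0.2103 0.2107 0.2112]
w19 2016 [0.2145 0.2148 0.2152]
```

The stem rose 8.0 mm from the stop to now, which is two full turns. Handing in.

```bash
python3 -c "
from plant import ticket
print(ticket.job_done())"
```

```text
the job is handed in; nothing more can be done
None
```

The job is done and handed in at about 26 s. The orange roll is in the tray, and the valve is closed and backed off two turns, with the gripper still holding the handle.

- **Roll:** I lifted it off the stem and set it flat near the middle of the empty half. The last picture shows it there. The green roll, beaker, spanner, tape measure and squeegee look untouched, and so do the two pink rolls in view. The arm hid the third pink roll in that picture.
- **Closing:** I wound the wheel clockwise about 173° to the hard stop, with the handle at -10.6°. Reaching the stop pushed the wrist force to about 89 N for a moment, below the 120 N limit. I relieved it at once and checked the stop again with lighter pushes of 14 and 23 N.
- **Backing off:** I wound it two turns anticlockwise.
    - **By the arm:** the handle ended at -10.6°, the same as at the stop.
    - **By the camera:** the spokes read -10.9° against -10.7° at the stop, a difference of 0.2° that is within measuring error.
    - **Stem height:** it rose 8.0 mm from the stop, which is two turns at 4 mm each.
- **Holding:** the grip is closed on the handle and the arm is still, with about 2 N of sideways force left, below the 5 N it takes to turn the wheel.

No check failed.

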